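# Serve a sauce jar from the rocker-gate dispenser

### The job

A customer wants the dark red sauce: find the dispenser that holds the dark red jar, press its blue paddle down with the fingertips and keep it down until the jar has rolled out under the yellow gate to the end of the chute, then let the paddle come back up so the gate closes behind it. Touch nothing but that paddle: leave both jars to themselves, keep the other dispenser shut, and do not disturb the other things on the counter.

Things in the scene. Friction and masses are not known exactly. Their poses are not given: they have to be found in the camera images.
- red_dispenser: wooden jar dispenser holding the dark red jar, fixed; 116 mm wide, 140 mm tall at its pivot posts. Origin: on the table under the rocker's pivot (pivot 125 mm up). Its x axis (level) runs from the paddle over the pivot to the gate and catch end, z up. Base board from x = -34 to 246 mm; under the paddle only bare table. The two dispensers look alike; only the jars tell them apart.
- red_gate (a point): middle of the lower edge of the yellow gate plate (26 mm wide) on the rocker's far end, 100 mm past the pivot, 63 mm above the table when shut; moves with the rocker. The white chute floor slopes down at 0.21 rad from 50 mm high at the gate to 20 mm at the end wall, whose inside is 240 mm past the pivot and whose top is 52 mm high
- red_paddle (a point): centre of the top face of the blue paddle (40 mm along the lever, 36 mm across) on the dark red jar's rocker: at rest 130 mm behind the pivot (dispenser -x), 133 mm above the table; moves with it. Pressed straight down here, the jar gets free after about 40 mm; stop at about 54 mm. A spring resists with about 2 N at first, 5 N at the stop, and brings the paddle back up and the gate down when let go
- red_rocker (a joint): angle of that rocker (rad): 0 gate down, paddle up; grows as the paddle is pressed; the jar passes under the gate from about 0.3; stop at 0.40
- red_jar: dark red sauce jar with black cap, 44 mm across, 80 mm long, about 150 g, lying across the chute behind the gate. Origin: its centre; y along its length. At the start it is at x = 74 mm in its dispenser's frame; freed, it rolls by itself within about 1 s to the end wall, x = 215 mm or so
- tan_dispenser: the other dispenser, same in every way, holding the tan jar; same frame
- tan_paddle (a point): centre of the upper face of the other dispenser's blue paddle
- tan_rocker (a joint): angle of the other rocker (rad), 0 gate down
- tan_jar: tan seasoning jar with black cap, same size, behind the other gate; origin at its centre
- shaker_mid: tan seasoning shaker, 52 mm across, 100 mm tall, black cap, standing near the robot between the dispensers' paddles; origin at the centre of its underside
- bottle_a: dark red sauce bottle, 54 mm across, 170 mm tall, standing on the left, beside the board's far end; origin at the centre of its underside
- bottle_b: second such bottle, standing on the left near the robot; origin at the centre of its underside
- shaker_side: tan shaker, 60 mm across, 120 mm tall, standing at the far right; origin at the centre of its underside
- plates: stack of paper-brown plates, 190 mm across, 28 mm tall, on the right; origin at the centre of its underside
- fork_tub: clear tub of wooden forks, 84 mm across, 180 mm tall with the forks, on the right; origin at the centre of its underside
- spatula: spatula lying on the wooden board on the left; its top is under 60 mm high; origin on its axis line
Not all that is in view belongs to the job. What is shaped like the red_jar but purple is not meant.

How it is judged (in metres and radians):
On the way, in this order (a step that is already met when the one before it is completed fails the run):
1. the fingers press the paddle of the dark red jar's dispenser and its gate lifts (value of joint red_rocker above 0.22 rad and contact force between the fingers and red_dispenser above 0.5 N and x of the grasp point in the frame of red_dispenser below -0.06 m), for 0.04 s.
2. with the paddle still held down, the dark red jar has rolled out to the end of the chute (value of joint red_rocker above 0.2 rad and x of red_jar in the frame of red_dispenser above 0.195 m), for 0.1 s.
At the end, for the whole second after the job is handed in: the dark red jar lies at rest at the end of its chute (its centre 195 to 240 mm past the pivot, under 65 mm high, slower than 20 mm/s), its gate is shut again (rocker under 0.04 rad), the other gate is shut (under 0.04 rad) and the tan jar is within 15 mm of its start (x of red_jar in the frame of red_dispenser between 0.195 and 0.24 m and height (world z) of red_jar below 0.065 m and linear speed of red_jar below 0.02 m/s and value of joint each of red_rocker, tan_rocker below 0.04 rad and distance of tan_jar from where it was at the start of the episode below 0.015 m); the robot touches nothing.
It fails at once if the robot touches a jar (over 0.5 N) (contact force between any of the fingers, the arm and red_jar above 0.5 N or contact force between any of the fingers, the arm and tan_jar above 0.5 N).
It fails at once if a jar is lifted out of its chute (centre over 100 mm high) (height (world z) of any of red_jar, tan_jar above 0.1 m).
It fails at once if the robot touches the tan jar's dispenser (over 1 N), or its gate is lifted (over 0.08 rad) (value of joint tan_rocker above 0.08 rad or contact force between any of the fingers, the arm and tan_dispenser above 1 N).
It fails at once if the dark red jar's dispenser is worked from the gate side instead of by its paddle (contact force between the fingers and red_dispenser above 1 N and x of the grasp point in the frame of red_dispenser above -0.04 m).
It fails at once if another thing on the counter is moved by more than 20 mm (distance of any of shaker_mid, bottle_a, bottle_b, shaker_side, plates, fork_tub, spatula from where it was at the start of the episode above 0.02 m).
It also fails if it takes over 32 s, if anything falls off the work surface, if the arm or the gripper's body presses on something with over 40 N, if the wrist force passes 120 N, or if a joint passes its speed limit or range.

### The arm

A 6-joint arm with a two-finger parallel gripper is mounted at the origin on the work surface. World frame = base frame: x ahead of the robot, y to its left, z up, the work surface at z = 0. Lengths are in mm, angles in rad, forces in N, time in s.
With the tool pointing down it reaches from about 300 to 875 mm from the base axis. Payload 6.4 kg.
Tool frame: the origin (TCP) lies on the centre line of the jaws, within the pads' length; the fingertips stand 25 mm ahead of it and the grasp point (between the pads) lies 6 mm ahead of it; z points along the fingers, y is the direction in which the jaws open and shut (so a half turn about z gives the same grasp; the last joint's range is limited). The gripper opens to 88 mm and grips with 3 to 60 N. Pads are 18 mm wide; open, the fingers measure 123 mm over their backs; the gripper's body (75 mm by 187 mm) begins 45 mm behind the grasp point.
Start: joints at [0.945, 0.181, 1.607, -0, 1.354, -0.206], TCP at [234.348, 525.093, 263.714] pointing down, gripper open.
Joint ranges: [-2.99, 2.99], [-0.89, 2.07], [0.3, 2.58], [-1.14, 4.28], [0, 2.63], [-3.12, 3.12]. Speed limits (rad/s): [2.57, 2.57, 3.01, 3.14, 3.14, 3.14].

### API

Orientations are given as a rotation vector (axis times angle).
In Python, from cell import get_state, eyes, job gives the robot as it stands. The module is installed in compiled form; this text tells all that it offers.
- The arm moves only by the shell command python3 -m creep 'ROWS' [FORCE]. ROWS is JSON, a list of rows, each a list of 5 numbers: the opening, from -1 (shut) to 1 (fully open), then the shift along the tool's x, y, z in cm, then the turn about the tool's z in rad. In form: [[jaw, x, y, z, twist], ...]. A call has 1 to 20 rows; each row shifts and turns the pose as measured when the row begins, along the tool's axes as they then stand; what a row does not reach is not made up. A row lasts 1/12 s, in which the tool goes at most 41.7 mm and 7.16 degrees, less where a joint would pass 70% of its speed; a pose out of reach is approached as far as the arm can. A call with a gripper value outside its range is refused whole. The fingers move at their own pace and stop on an object; FORCE is the grip in N (left out, the last holds). Time passes only in rows, so rows that do not move let the fingers close. It gives the time, the measured TCP pose, the force and the opening at its end, in the units of the state.
- get_state(): the state, without advancing time (a new reading comes with each control period).
- eyes.capture(name): name is "scene" or "top" or "wrist"; returns a dict with "img" (420x560x3 uint8, blue, green, red), "intrinsics" (3x3 intrinsics, pixels), "k1" (the pictures are not rectified: a ray, as slopes to the right and down, at radius r is drawn at 1 + k1 r^2 times it, then the intrinsics apply), "camera_from_world" (4x4, takes a point from world to camera coordinates); the wrist camera has in their place "tool_from_camera" (4x4, takes a point from camera to tool coordinates, whose origin is the TCP and whose axes are the flange's). Camera axes: x right, y down, z forward; pixel columns grow to the right and rows downward; lengths in mm; the calibration is good to about 2 mm. A picture is of the moment at which its call begins: read the wrist's pose just before it. There is no depth.
- job.close_job(): hands the job in, once; it reports no verdict.
The state is a dict: "time": time; "joints": joint angles; "joint_velocities": joint speeds; "effort": joint torques, N m; "tool_pos": TCP position; "orientation": TCP orientation; "force": force on the tool from outside, world axes, zero at the start; "ft_torque": the same for the moment, N m; "grip_width": finger opening in mm.
Only numpy, scipy, OpenCV 4.12 (cv2) and the standard library are available. Lean on these libraries where they do the work, as an engineer would, in place of code of your own. Each camera call takes 0.05 s, during which the arm holds its last target.

## Working session

There is one attempt and no reset: what is moved stays moved. The work goes in short steps, Python scripts to look and compute and a shell command to move; the robot and the scene stay as the last step left them, time stands still between calls to the robot, and variables do not carry over. Pictures are saved under pics/ and viewed, and the job is handed in when it is done.

```bash
mkdir -p pics
python3 - <<'E'
from cell import get_state, eyes
import cv2,numpy as np
s=get_state();print(s)
for n in("scene","top","wrist"):
    c=eyes.capture(n);cv2.imwrite(f"pics/{n}0.png",c["img"]);np.save(f"{n}0.npy",c,allow_pickle=True)
    print(n,{k:v for k,v in c.items() if k!="img"})
E
```

```text
{'time': 0.0, 'joints': array([ 9.44675440e-01,  1.81512008e-01,  1.60797040e+00, -2.51001296e-05,
        1.35379288e+00, -2.06266130e-01]), 'joint_velocities': array([-0.00130683,  0.00150896,  0.00088509, -0.00122708, -0.00057685,
       -0.0005155 ]), 'effort': array([ 9.27947212e-07, -4.33872736e+01, -3.41849649e+01,  7.00763776e-02,
        3.86975461e-02, -1.49228258e-04]), 'tool_pos': array([234.07312624, 524.6773422 , 262.84459838]), 'orientation': array([-6.54527337e-01, -3.07197974e+00,  2.43249532e-03]), 'force': array([-0.24108139,  0.03910223, -1.06467915]), 'ft_torque': array([ 0.04768244, -0.04959334,  0.0540884 ]), 'grip_width': 88.23939550874184}
scene {'intrinsics': array([[416.44751184,   0.        , 280.40273799],
       [  0.        , 416.44751184, 210.61060912],
       [  0.        ,   0.        ,   1.        ]]), 'k1': -0.07292029584028861, 'camera_from_world': array([[ 1.18112490e-01,  9.92745150e-01,  2.25057170e-02,
        -1.00984579e+02],
       [ 5.54752384e-01, -4.71704120e-02, -8.30677281e-01,
        -1.86232219e+02],
       [-8.23589238e-01,  1.1059
[... 569 characters left out ...]
-03, -9.95950447e-01,
         1.41219258e+03],
       [ 0.00000000e+00,  0.00000000e+00,  0.00000000e+00,
         1.00000000e+00]])}
wrist {'intrinsics': array([[301.47098017,   0.        , 275.70148424],
       [  0.        , 301.47098017, 209.91705115],
       [  0.        ,   0.        ,   1.        ]]), 'k1': -0.04335881522112517, 'tool_from_camera': array([[ 2.68560794e-04, -9.55888202e-01, -2.93730614e-01,
         7.49164907e+01],
       [ 9.99999831e-01,  4.08431325e-04, -4.14849288e-04,
        -9.84849819e-01],
       [ 5.16518324e-04, -2.93730453e-01,  9.55888149e-01,
        -1.20737635e+02],
       [ 0.00000000e+00,  0.00000000e+00,  0.00000000e+00,
         1.00000000e+00]])}
```

View pics/scene0.png

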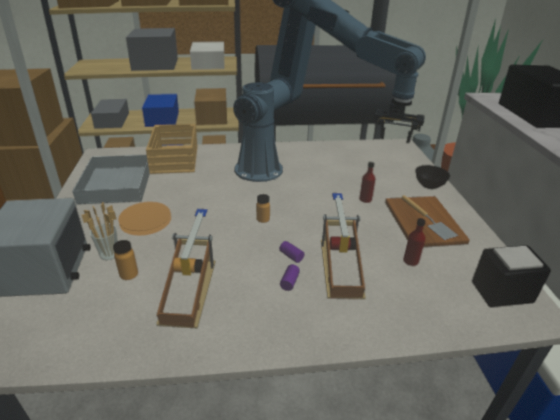

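View pics/top0.png

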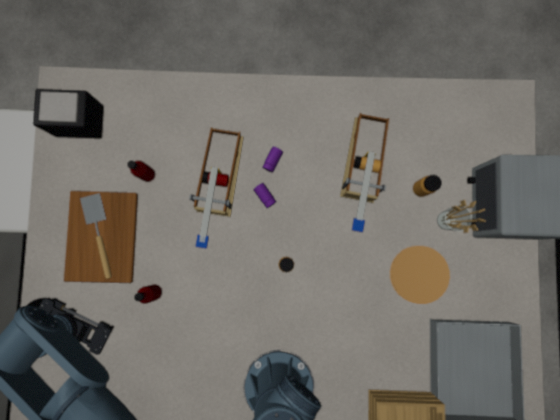

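View pics/wrist0.png

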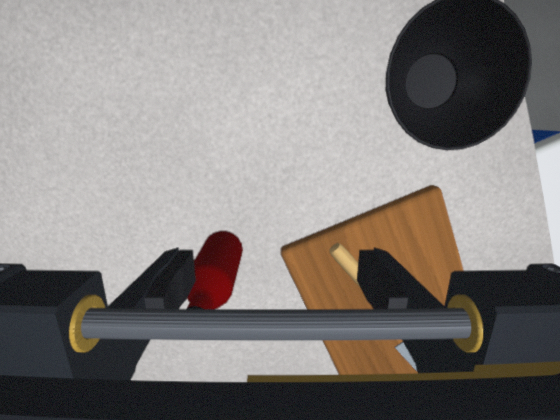

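Two dispensers. In the top view, the left one has a dark red jar at about (216,179) and its paddle at (202,241). The right one has a tan jar at (367,163) and its paddle at (358,225). The purple jars at (272,159) and (264,195) lie loose on the table and aren't meant. The left dispenser fits the description, so I'll check it in an enlarged crop and measure.

```bash
cat > h.py <<'E'
import cv2,numpy as np
def load(n): return np.load(n+".npy",allow_pickle=True).item()
def ray(c,uv):
    K=c["intrinsics"];d=np.array([(uv[0]-K[0,2])/K[0,0],(uv[1]-K[1,2])/K[1,1]])
    s=d.copy()
    for _ in range(20): s=d/(1+c["k1"]*(s@s))
    M=c["camera_from_world"];R=M[:3,:3]
    return -R.T@M[:3,3],R.T@np.array([s[0],s[1],1])
def onz(c,uv,z):
    o,d=ray(c,uv);return o+d*(z-o[2])/d[2]
def proj(c,p):
    M=c["camera_from_world"];q=M[:3,:3]@np.array(p,float)+M[:3,3];s=q[:2]/q[2];s=s*(1+c["k1"]*(s@s))
    return s*c["intrinsics"][0,0]+c["intrinsics"][:2,2]
def tri(rays):
    A=np.zeros((3,3));b=np.zeros(3)
    for o,d in rays:
        d=d/np.linalg.norm(d);P=np.eye(3)-np.outer(d,d);A+=P;b+=P@o
    p=np.linalg.solve(A,b);return p,[np.linalg.norm(np.cross(p-o,d/np.linalg.norm(d))) for o,d in rays]
def blobs(img,lo,hi,amin=8):
    m=cv2.inRange(cv2.cvtColor(img,cv2.COLOR_BGR2HSV),lo,hi)
    n,l,st,ce=cv2.connectedComponentsWithStats(m)
    return [(ce[i].round(1),st[i]) for i in range(1,n) if st[i][4]>=amin]
E
python3 - <<'E'
from h import *
t=load("top0");s=load("scene0")
for n,c in(("top",t),("scene",s)):
    print(n)
    for nm,lo,hi in(("blue",(105,130,60),(125,255,255)),("yellow",(20,110,120),(32,255,255)),("red",(0,180,40),(4,255,255)),("red2",(174,180,40),(180,255,255))):
        for ce,st in blobs(c["img"],lo,hi): print(nm,ce,st)
a=t["img"][115:260,180:400];b=s["img"][180:330,150:380]
a=cv2.resize(a,(800,290*2*800//880),interpolation=cv2.INTER_CUBIC)
cv2.imwrite("pics/croptop.png",a);cv2.imwrite("pics/cropscene.png",cv2.resize(b,(800,520),interpolation=cv2.INTER_CUBIC))
E
```

```text
top
blue [357.8 225. ] [353 219  11  13 110]
blue [201.6 242.8] [196 236  12  12  74]
red [140.3 169.4] [134 162  13  15  65]
red [222.  179.8] [217 174  11  12  79]
red [146.7 293.5] [139 287  15  15  85]
red2 [139.7 170. ] [132 163  15  14  57]
red2 [221.3 178.8] [219 175   6  10  24]
red2 [149.2 292.5] [144 287  10  12  26]
red2 [147.5 298. ] [145 296   6   5  13]
scene
blue [159.9 109. ] [143  95  34  31 914]
blue [334.6 195.1] [334 194   3   4   8]
blue [202.4 210.9] [198 210   8   5  18]
blue [500.5 359.3] [494 353  16  18  69]
blue [513.6 354.3] [510 352   8   7  23]
blue [495.  368.5] [494 366   3   7  10]
blue [549.4 406. ] [535 373  25  47 479]
```

View pics/croptop.png

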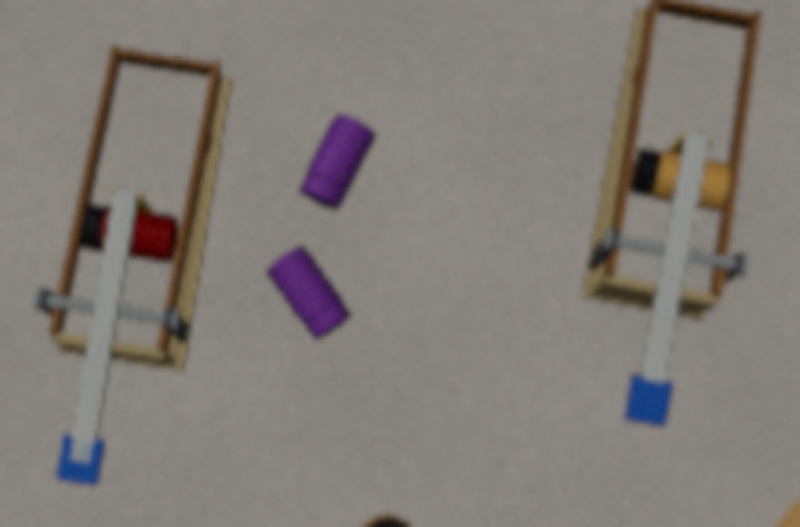

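View pics/cropscene.png

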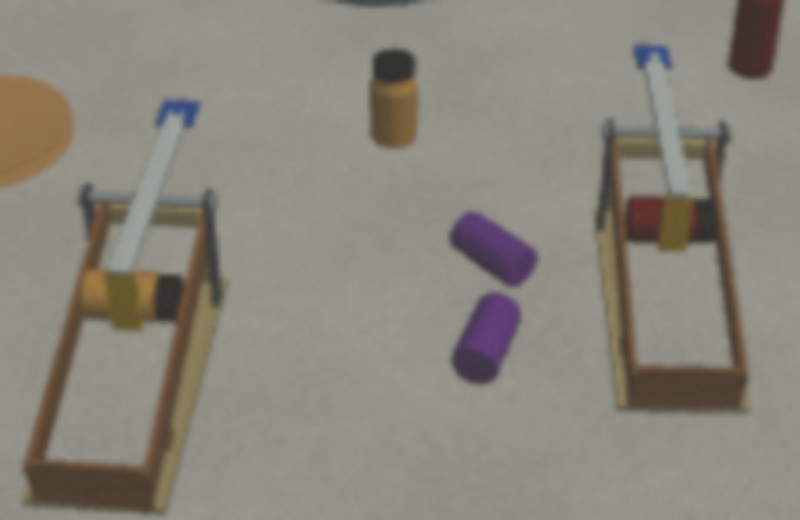

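The crops confirm it: the left dispenser (top view) holds the dark red jar, partly under the lever at (216,179), with its blue paddle at about (202,242). Next I'll work out its frame.

Run:
```python
from h import *
t=load("top0");s=load("scene0")
f=800/220
C=lambda u,v:(180+u/f-.5+.5,115+v/f)
p=onz(t,(202,242),133);print("paddle",p.round(1), proj(s,p).round(1))
e1=onz(t,C(115,50),52);e2=onz(t,C(217,66),52)
r1=onz(t,C(46,300),135);r2=onz(t,C(180,325),135)
e=(e1+e2)/2;r=(r1+r2)/2;print("end",e1,e2,np.linalg.norm(e1-e2),"rod",r1,r2,r)
ax=(e-p)[:2];print("len p-e",np.linalg.norm(ax),"yaw",np.arctan2(ax[1],ax[0]));
a2=(r-p)[:2];print("len p-piv",np.linalg.norm(a2),np.arctan2(a2[1],a2[0]))
# scene paddle: crop scene scale
g=800/230
q=(150+652/g,180+55/(520/150));print("scene px",q,onz(s,q,133))
print(tri([ray(t,(202,242)),ray(s,q)]))
for n,uv,z in(("shaker_mid",(287,265),100),("bottle_b",(141,298),170),("bottle_b base",(158,288),0)):print(n,onz(t,uv,z))
tp=onz(t,(357.8,225),133);print("tanpaddle",tp)
# wrist target
from cell import get_state
from scipy.spatial.transform import Rotation as Ro
st=get_state();R=Ro.from_rotvec(st["orientation"]);print(R.as_matrix().round(3), "d tool mm",R.inv().apply(p-st["tool_pos"]).round(1))
```

```text
paddle [457.2 245.7 133. ] [336.5 195.3]
end [834.49208479 244.39506953  52.        ] [822.61972918 151.14978278  52.        ] 93.99806555512338 rod [592.82436803 280.09309424 135.        ] [574.88722179 166.28533274 135.        ] [583.85579491 223.18921349 135.        ]
len p-e 374.4632878638949 yaw -0.1284012377794106
len p-piv 128.6689025428291 -0.1760296543545381
scene px (337.45000000000005, 195.8653846153846) [461.36501719 248.35304435 133.        ]
(array([457.54373993, 247.81204414, 130.48189991]), [np.float64(1.65207727901815), np.float64(1.6520772790183056)])
shaker_mid [393.9064476 -16.2239054 100.       ]
bottle_b [288.51908918 408.7440558  170.        ]
bottle_b base [304.4649989  407.11066992   0.        ]
tanpaddle [ 522.84808069 -229.31449724  133.        ]
[[-0.913  0.408 -0.001]
 [ 0.408  0.913 -0.001]
 [ 0.    -0.001 -1.   ]] d tool mm [-317.5 -163.7  130.2]
```

The top and scene views agree on the paddle to within about 2 mm: (458, 247, 132), dispenser yaw about -0.15. I'll shut the jaws and move above the paddle at the present height. The fingertips are at about 238 mm, which clears the 170 mm bottle on the way.

```bash
python3 -m creep '[[-1,-3,-1.5,0,0],[-1,-3,-1.5,0,0],[-1,-3,-1.5,0,0],[-1,-3,-1.5,0,0],[-1,-3,-1.5,0,0],[-1,-3,-1.5,0,0],[-1,-3,-1.5,0,0],[-1,-3,-1.5,0,0],[-1,-3,-1.5,0,0],[-1,-2,-1,0,0],[-1,0,0,0,-0.1],[-1,0,0,0,-0.1],[-1,0,0,0,-0.07],[-1,0,0,0,0]]' 10
python3 - <<'E'
from h import *
from cell import get_state,eyes
from scipy.spatial.transform import Rotation as Ro
st=get_state();R=Ro.from_rotvec(st["orientation"]);c=eyes.capture("wrist");cv2.imwrite("pics/w1.png",c["img"])
print(st["time"],st["tool_pos"].round(1),R.as_matrix().round(3),st["grip_width"],"d",R.inv().apply(np.array([458,247,133])-st["tool_pos"]).round(1))
T=c["tool_from_camera"];M=np.eye(4);M[:3,:3]=R.as_matrix();M[:3,3]=st["tool_pos"];c["camera_from_world"]=np.linalg.inv(M@T);np.save("w1.npy",c,allow_pickle=True)
for ce,s in blobs(c["img"],(105,130,40),(125,255,255),60):print(ce,s,onz(c,(s[0]+s[2]/2-.5,s[1]+s[3]/2-.5),133).round(1))
E
```

```text
time: 1.32
tool_pos: [447.1, 260.7, 258.7]
orientation: [-0.213, -3.129, 0.007]
force: [-0.3, 0.6, 0.3]
grip_width: 0.3
1.3167 [447.1 260.7 258.7] [[-0.991  0.136 -0.006]
 [ 0.136  0.991 -0.004]
 [ 0.005 -0.005 -1.   ]] 0.3196543025955695 d [-13.3 -11.5 125.7]
[264.6 221. ] [ 244  204   41   42 1271] [458.4 247.  133. ]
```

View pics/w1.png

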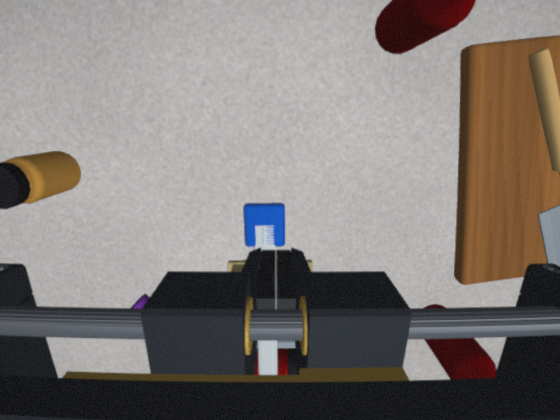

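The wrist view shows the blue paddle at (264,224), square to the picture, so the yaw is right. Its position is (458.4, 247.0), which matches. I'll centre over it and come down to about 12 mm above.

```bash
python3 -m creep '[[-1,-1.3,-1.1,0,0],[-1,0,0,0,0],[-1,0,0,2.5,0],[-1,0,0,2.5,0],[-1,0,0,2,0],[-1,0,0,0.8,0],[-1,0,0,0,0]]'
python3 - <<'E'
from h import *
from cell import get_state
from scipy.spatial.transform import Rotation as Ro
st=get_state();R=Ro.from_rotvec(st["orientation"]);p=st["tool_pos"]
print(p.round(1),"tip z",p[2]-25,"d",R.inv().apply(np.array([458.3,247,133])-p).round(1),st["force"].round(2))
E
```

```text
time: 1.95
tool_pos: [457.4, 250.2, 179.4]
orientation: [-0.24, -3.129, 0.003]
force: [-0.3, -0.7, -0.6]
grip_width: 0.8
[457.4 250.2 179.4] tip z 154.35487788553715 d [-1.5 -3.  46.4] [-0.32 -0.67 -0.56]
```

```bash
python3 -m creep '[[-1,0,-0.3,0,0],[-1,0,0,0.8,0],[-1,0,0,0.8,0],[-1,0,0,0.8,0],[-1,0,0,0.8,0],[-1,0,0,0.8,0],[-1,0,0,0.8,0],[-1,0,0,0.8,0],[-1,0,0,0,0]]'
python3 - <<'E'
from h import *
from cell import get_state,eyes
from scipy.spatial.transform import Rotation as Ro
st=get_state();R=Ro.from_rotvec(st["orientation"]);p=st["tool_pos"]
print(p.round(1),"tip z",p[2]-25,"d",R.inv().apply(np.array([458.3,247,133])-p).round(1),st["force"].round(2))
c=eyes.capture("scene");cv2.imwrite("pics/s2.png",cv2.resize(c["img"][140:320,280:500],(800,654))[:600])
E
```

```text
time: 2.7
tool_pos: [460.5, 248.5, 123.7]
orientation: [0.242, 3.125, 0.002]
force: [-0.6, -0.4, 3.7]
grip_width: 0.5
[460.5 248.5 123.7] tip z 98.68606432064011 d [ 1.9 -1.8 -9.3] [-0.63 -0.41  3.72]
```

View pics/s2.png

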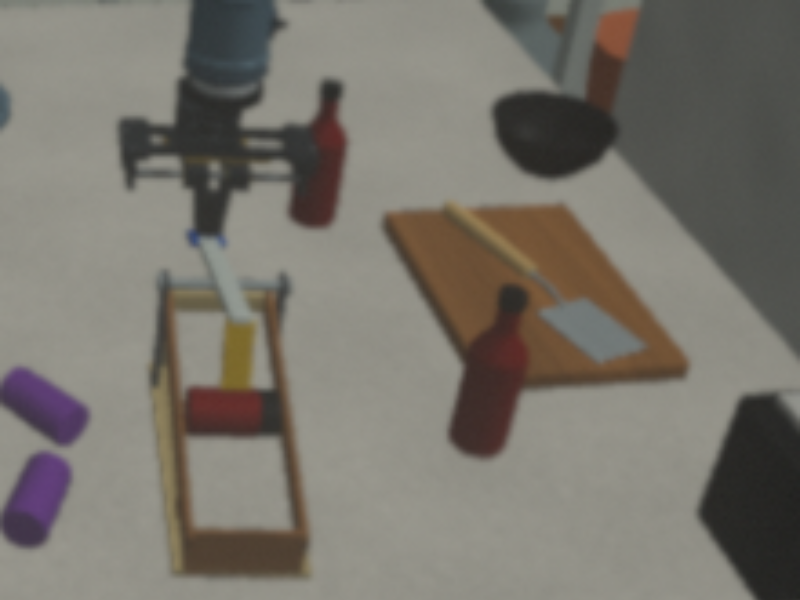

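The paddle is down with 3.7 N on the tool and the jar (crop 235,410) has moved just past the gate. I'll press another 12 mm or so and hold.

```bash
python3 -m creep '[[-1,0.1,-0.1,0.8,0],[-1,0,0,0.6,0],[-1,0,0,0.2,0],[-1,0,0,0.1,0],[-1,0,0,0.1,0],[-1,0,0,0.1,0],[-1,0,0,0.1,0],[-1,0,0,0.1,0],[-1,0,0,0.1,0],[-1,0,0,0.1,0],[-1,0,0,0.1,0],[-1,0,0,0.1,0]]'
python3 - <<'E'
from h import *
from cell import get_state,eyes
st=get_state();p=st["tool_pos"]
print(p.round(1),"tip z",p[2]-25,st["force"].round(2))
c=eyes.capture("scene");cv2.imwrite("pics/s3.png",cv2.resize(c["img"][140:320,280:500],(800,654))[:600])
E
```

```text
time: 3.75
tool_pos: [462.2, 248.3, 108.1]
orientation: [0.24, 3.122, 0.001]
force: [-3.0, -2.1, 11.1]
grip_width: 0.6
[462.2 248.3 108.1] tip z 83.08221531623533 [-2.96 -2.13 11.09]
```

View pics/s3.png

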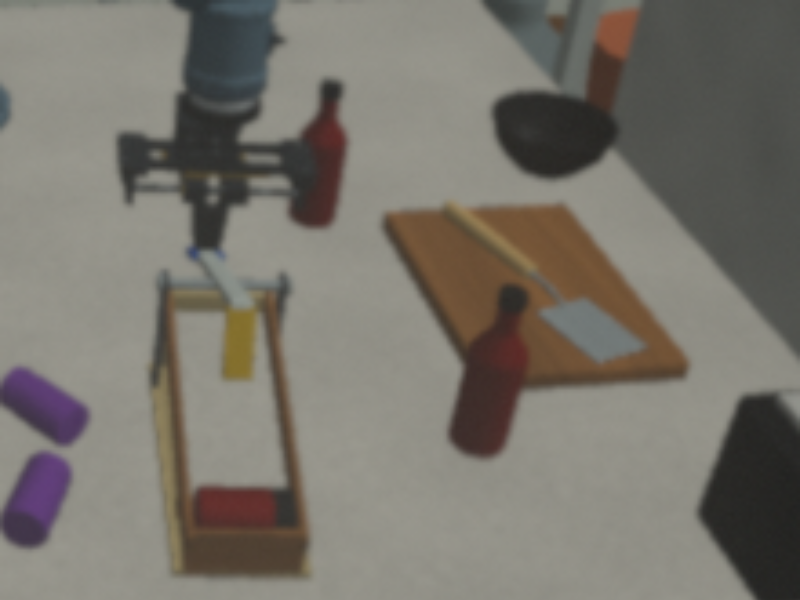

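The jar is at the end wall (crop 245,507) and the gate is fully up. I'll hold briefly, then raise the fingers.

```bash
python3 -m creep '[[-1,0,0,0,0],[-1,0,0,0,0],[-1,0,0,0,0],[-1,0,0,0,0],[-1,0,0,-0.8,0],[-1,0,0,-0.8,0],[-1,0,0,-0.8,0],[-1,0,0,-0.8,0],[-1,0,0,-0.8,0],[-1,0,0,-0.8,0],[-1,0,0,-0.8,0],[-1,0,0,-1.5,0],[-1,0,0,-2,0],[-1,0,0,-3,0],[-1,0,0,-3,0],[-1,0,0,0,0],[-1,0,0,0,0],[-1,0,0,0,0],[-1,0,0,0,0]]'
python3 - <<'E'
from h import *
from cell import get_state,eyes
st=get_state();p=st["tool_pos"]
print(p.round(1),"tip z",p[2]-25,st["force"].round(2))
c=eyes.capture("scene");cv2.imwrite("pics/s4.png",cv2.resize(c["img"][140:320,280:500],(800,654))[:600]);cv2.imwrite("pics/s4full.png",c["img"])
o=cv2.cvtColor(c["img"],cv2.COLOR_BGR2HSV)
m=((cv2.inRange(o,(0,150,30),(5,255,255))|cv2.inRange(o,(172,150,30),(180,255,255))));m[:,:325]=0;m[:,365:]=0;m[:230]=0
ys,xs=np.nonzero(m);print("jar red px",xs.mean(),ys.mean(),len(xs));P=onz(c,(xs.mean(),ys.mean()),52)
ax=np.array([np.cos(-.138),np.sin(-.138)]);org=np.array([458.3,247])+130*ax
print(P,"x disp",(P[:2]-org)@ax)
E
```

```text
time: 5.38
tool_pos: [460.5, 248.0, 273.2]
orientation: [0.241, 3.121, 0.001]
force: [-0.3, -1.0, -0.4]
grip_width: 0.6
[460.5 248.  273.2] tip z 248.1882045804769 [-0.32 -0.95 -0.39]
jar red px nan nan 0
[nan nan nan] x disp nan<stdin>:8: RuntimeWarning: Mean of empty slice.
  ret = ret.dtype.type(ret / rcount)
```

View pics/s4.png

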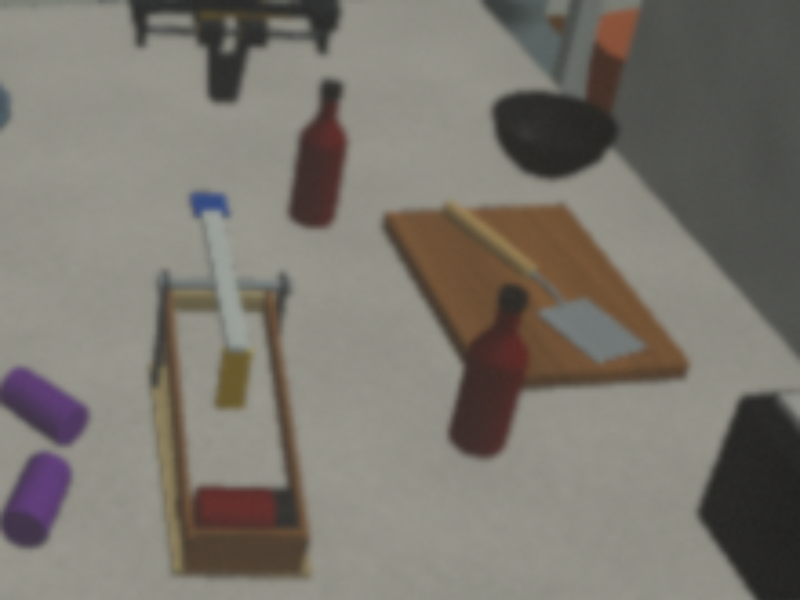

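View pics/s4full.png

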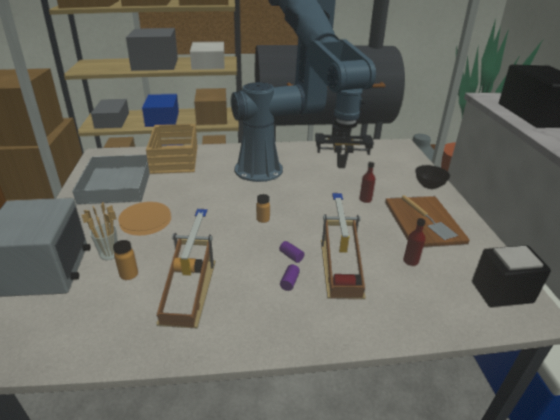

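The paddle is back up and the gate is down (crop 232,378). The jar rests at the end wall (crop 245,507), and everything else looks unmoved. My red mask came up empty, so I'll redo the numeric check.

Run:
```python
from h import *
from cell import eyes
c=eyes.capture("scene");s0=load("scene0")
ax=np.array([np.cos(-.138),np.sin(-.138)]);org=np.array([458.3,247])+130*ax
f=800/220
P=onz(c,(280+245/f,140+507/f),52);print(P.round(1),"jar x",((P[:2]-org)@ax).round(1), "expected px",proj(c,[*(org+215*ax),45]).round(1),(280+245/f,140+507/f))
d=cv2.absdiff(c["img"],s0["img"]).max(2);m=cv2.morphologyEx((d>30).astype(np.uint8),cv2.MORPH_OPEN,np.ones((2,2)))
n,l,st,ce=cv2.connectedComponentsWithStats(m)
for i in range(1,n):
    if st[i][4]>10 and st[i][1]>170:print(ce[i].round(),st[i])
lo,hi=(20,80,60),(32,255,255)
for q in(s0,c):print([(b[0],b[1][4]) for b in blobs(q["img"][200:300,300:380],lo,hi)],[(b[0],b[1][4]) for b in blobs(q["img"][185:210,320:350],(105,80,40),(125,255,255),4)])
```

```text
[802.  206.8  52. ] jar x 215.9 expected px [344.6 280.9] (347.375, 279.425)
[336. 244.] [330 237  12  15 160]
[352. 245.] [348 238   9  14 104]
[347. 280.] [333 274  29  13 339]
[(array([43.7, 44. ]), np.int32(114)), (array([26.2, 67.7]), np.int32(157))] [(array([16.7, 10.3]), np.int32(31))]
[(array([43.7, 43.9]), np.int32(110)), (array([26.1, 67.5]), np.int32(162))] [(array([17.1, 10.4]), np.int32(42))]
```

The jar is at x ≈ 216 mm, and the gate and paddle are within half a pixel of where they started. Below the arm, the picture has changed only at the jar's old and new places.

```bash
python3 -c "
from cell import job
print(job.close_job())"
```

```text
the job is handed in; nothing more can be done
None
```

The dark red jar is at the end of its chute and the gate is shut behind it. I pressed the blue paddle of the left dispenser with shut fingertips down to its stop, at about 11 N. I held it until the jar reached the end wall, then let the paddle up and lifted the fingers about 115 mm clear. The job is handed in, about 5.5 s in on the robot's clock; it reports no verdict.

**Last checks:**
- **Jar:** its centre is about 216 mm past the pivot.
- **Gate and paddle:** both are within half a pixel of where they started in the picture.
- **Other things:** apart from the arm, the scene picture shows no change except at the jar's old and new places. The tan dispenser, the tan jar and the things on the counter look unmoved.
- **Failed check:** my first automatic check of the jar's position found no red pixels. I read its pixel position from the enlarged picture instead, and that gave the 216 mm.

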